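Post a packing block through the sprung flap of the parts box

TASK

Post the small steel packing block that lies on the ledge of the parts box: press the wing of the sprung rocking flap down with one finger so that its cover tips up, and with the other finger push the block along the ledge and over the edge into the mouth. Do not pick the block up at any time; afterwards let the flap close by itself, with the block inside the box. Leave the other things on the bench where they are.

Things in the scene. Friction and masses are not known exactly. Their poses are not given: they have to be found in the camera images.
- parts_box: Narrow grey sheet-metal box, screwed down, a clear window in its -y side near the mouth; 220 mm long (x), 56 mm wide (y), 75 mm high. Origin on the bench top, on the centre line, below the edge where the ledge ends and the mouth begins. +x is the way the block is pushed, z up. The steel ledge, 75 mm above the bench, runs from x = -145 mm to x = 0. The flap's hinge is along its +y side.
- mouth_edge (a point): Middle of the ledge's end, at ledge height (75 mm), 75 mm above the box's origin. The mouth goes on from here to the box's x = 71 mm, 48 mm wide, its end wall 8 mm higher than the ledge. Once its centre is past this edge the block tips and drops about 70 mm to the box's floor. Guide rails 8 mm high run along ledge and mouth, inner faces at y = -17.5 and +17.5 mm, so a fingertip 10 to 13 mm up clears them.
- hinge_line (a point): Point on the flap's hinge line, at the box's x = 0, y = +38 mm, 13 mm above the ledge; the line is parallel to the box's x. The flap is a rocker: cover on the -y side of this line, wing on the +y side. Pressing the wing down tips the cover up.
- flap (a joint): Angle of the rocking flap (rad): 0 = shut, 1.25 = at its stop. From about 0.8 on the block passes under the cover. A fingertip on the wing at the box's y = +66 mm, 11 mm above ledge height, gives about 1.0. A spring shuts it as soon as it is released; holding it open takes about 3 to 7 N at the wing. A finger may slide along the wing while holding it down.
- wing_mid (a point): Middle of the flap's wing (moves with the flap), 25 mm from the hinge line. The wing is an aluminium plate 3 mm thick, 50 mm wide, from the box's x = -130 to +20 mm. Shut, it slopes up and outward at 50 degrees to its edge at y = +70 mm, 51 mm above the ledge; at 0.87 rad it lies level, 15 mm above the ledge, and reaches y = +88 mm.
- cover_mid (a point): Middle of the flap's cover (moves with the flap): a 3 mm aluminium plate over the mouth, x = 12 to 69 mm, from the hinge line 44 mm across to the box's y = -6 mm. Shut, it is level with its underside 11 mm above the ledge, and bars the block, which cannot push it open. Pressed open, its edge rises to some 55 mm above the ledge.
- block_mid (a point): Centre of the steel packing block that lies on the ledge between the guide rails: a plain grey block 45 mm long (along the ledge), 32 mm wide, 28 mm high, about 0.3 kg. This point is half-way up (14 mm above the ledge).
- brass_bush: Bystander: larger brass bush, 34 mm in diameter, 30 mm high, standing on the bench beside the box, on its -y side. Origin in the centre of its underside.
- bolt_2: Bystander: bolt with nut, 27 x 70 x 23 mm, lying on the bench beside the box, on its -y side near the mouth. Origin in the centre of its underside.
- nut_tin: Bystander: open round tin of nuts, 74 mm in diameter, 45 mm high. Origin in the centre of its underside.
- steel_bush: Bystander: small steel bush, a plain ring 28 mm in diameter, 22 mm high, standing on the bench. Origin in the centre of its underside.
- block: The steel packing block itself; origin in the centre of its underside, 14 mm below point block_mid; its y axis runs along its 45 mm length, its x across its 32 mm width, z up.
Things that resemble listed ones, but are neither listed nor needed, are in the scene too. What is shaped like the block but green is not meant.

How it is judged:
On the way, in this order (a step that is already met when the one before it is completed fails the run):
1. the flap is pressed open (over 0.5 rad) while the block is still on the ledge (value of joint flap above 0.5 rad and height (world z) of block_mid above 0.08 m and x of block_mid in the frame of parts_box below 0.005 m), for 0.2 s.
2. the block has gone through the mouth into the box (height (world z) of block_mid between 0 and 0.05 m and x of block_mid in the frame of parts_box between -0.145 and 0.075 m and y of block_mid in the frame of parts_box between -0.028 and 0.028 m), for 0.2 s.
At the end, for the whole second after the job is handed in: The block lies at rest inside the box (its centre within the box's walls and less than 50 mm above the bench) and the flap has shut by itself (under 0.08 rad) (all of step 2 and value of joint flap below 0.08 rad and linear speed of block below 0.03 m/s); the robot touches nothing.
It fails at once if the block is lifted more than about 15 mm off the ledge (height (world z) of block_mid above 0.104 m).
It fails at once if the block falls off the box onto the bench (height (world z) of block_mid below 0.06 m and (y of block_mid in the frame of parts_box above 0.03 m or y of block_mid in the frame of parts_box below -0.03 m or x of block_mid in the frame of parts_box below -0.15 m or x of block_mid in the frame of parts_box above 0.08 m)).
It fails at once if another thing on the bench is moved by more than 20 mm (distance of any of brass_bush, bolt_2, nut_tin, steel_bush from where it was at the start of the episode above 0.02 m).
It also fails if it takes over 42 s, if anything falls off the work surface, if the arm or the gripper's body presses on something with over 40 N, if the wrist force passes 120 N, or if a joint passes its speed limit or range.

ROBOT

A 6-joint arm with a two-finger parallel gripper is mounted at the origin on a cart in front of the work surface, level with it; the furniture and walls round the work are solid. World frame = base frame: x ahead of the robot, y to its left, z up, the work surface at z = 0. Lengths are in m, angles in rad, forces in N, time in s.
With the tool pointing down it reaches from about 0.35 to 0.775 m from the base axis. Payload 5.5 kg.
Tool frame: the origin (TCP) lies at the very end of the fingers, on their centre line; the grasp point (between the pads) lies env.pinch_z behind it (env.pinch_z is the distance from the TCP to the grasp point, in m); z points along the fingers, y is the line along which they close (so a half turn about z gives the same grasp; the last joint's range is limited). The gripper opens to 85 mm and grips with 20 to 120 N. Pads are 22 mm wide; open, the fingers measure 114 mm over their backs; the gripper's body (76 mm by 85 mm) begins 54 mm behind the grasp point. The pads swing forward as they close: fully open they stand 13 mm farther back than shut.
Start: joints at [1.118, 0.313, 0.046, 1.304, 0, 1.431], TCP at [0.177, 0.547, 0.205] pointing down, gripper open.
Joint ranges: [-2.76, 2.76], [-0.86, 1.69], [-1.03, 1.26], [-2.2, 2.34], [-1.47, 1.5], [-3.14, 3.14]. Speed limits (rad/s): [2.57, 2.57, 3.14, 3.14, 3.14, 3.14].

INTERFACE

Orientations are given as a unit quaternion [w, x, y, z].
In Python, from workcell import env, eyes gives the robot as it stands.
- The arm moves only by the shell command python3 -m jog 'ROWS' [FORCE]. ROWS is JSON, one flat list of numbers, 7 for each row, row after row: the shift along the world's x, y, z as a fraction of full scale, then the turn, a rotation vector about the world's x, y, z as a fraction of full scale, then the opening, from -1 (shut) to 1 (fully open), so that 0 is half open. A call has 1 to 12 rows; each row is the pose to reach, as a shift and turn from the pose commanded when the call began, turning the shorter way round; what a row does not reach only later rows make up. Full scale, the value 1, is 20 cm for a shift and pi rad for a turn. A row lasts 1/12 s, in which the tool goes at most 41.7 mm and 7.16 degrees, less where a joint would pass 70% of its speed; a pose out of reach is approached as far as the arm can. A call with a number of a shift or a turn outside -1 to 1 is refused whole. A call with a gripper value outside its range is refused whole. The fingers move at their own pace and stop on an object; FORCE is the grip in N (left out, the last holds). Time passes only in rows, so rows that repeat a pose let the fingers close. It gives the time, the measured TCP pose, the force, the opening and the grip force at its end, in the units of the state.
- env.get_state(): the state, without advancing time (a new reading comes with each control period).
- eyes.read_camera(name): name is "side" or "top" or "wrist"; returns (picture, depth): 400x640x3 uint8, red, green, blue; 400x640 float32, m along the optical axis (not along the pixel's ray), 0 where there is no reading.
- eyes.calibration(name): a dict with "fx", "fy", "cx", "cy" (pixels), "R" (3x3) and "t" (3): a world point X has camera coordinates R X + t; the wrist camera has in their place "tool_from_camera" (4x4, takes a point from camera to tool coordinates, whose origin is the TCP and whose axes are the flange's). Camera axes: x right, y down, z forward; pixel columns grow to the right and rows downward; lengths in m; the calibration is good to about 2 mm. A picture is of the moment at which its call begins: read the wrist's pose just before it. calibration takes no time and is no camera call.
- env.hand_in(): hands the job in; it is judged then, once.
The state is a dict: "clock": time; "joint_pos": joint angles; "qvel": joint speeds; "tau": joint torques, N m; "tcp_pos": TCP position; "orientation": TCP orientation; "wrist_force": force on the tool from outside, world axes, zero at the start; "ft_torque": the same for the moment, N m; "finger_gap": finger opening in m; "grip_force": force on a finger pad.
Only numpy, scipy, OpenCV 4.12 (cv2) and the standard library are available. Lean on these libraries where they do the work, as an engineer would, in place of code of your own. Each camera call takes 0.05 s, during which the arm holds its last target. There are 200 camera calls.

## Working session

There is one attempt and no reset: what is moved stays moved. The work goes in short steps, Python scripts to look and compute and a shell command to move; the robot and the scene stay as the last step left them, time stands still between calls to the robot, and variables do not carry over. Pictures are saved under pics/ and viewed, at most 10 in all, crops included, and the job is handed in when it is done.

```bash
mkdir -p pics; python3 - <<'E'
from workcell import env, eyes
import cv2, numpy as np
for n in ("top","side"):
    p,d=eyes.read_camera(n); cv2.imwrite(f"pics/{n}0.png",p[:,:,::-1]); np.savez(f"{n}0.npz",p=p,d=d)
    c=eyes.calibration(n); print(n,{k:np.round(v,3).tolist() for k,v in c.items()})
s=env.get_state(); print({k:np.round(v,3).tolist() for k,v in s.items()}, env.pinch_z)
E
```

```text
top {'fx': 436.475, 'fy': 436.475, 'cx': 318.686, 'cy': 192.734, 'R': [[-0.017, -1.0, -0.004], [-0.997, 0.017, -0.074], [0.075, 0.003, -0.997]], 't': [0.265, 0.519, 1.204]}
side {'fx': 397.265, 'fy': 397.265, 'cx': 329.142, 'cy': 198.9, 'R': [[0.982, -0.191, -0.011], [-0.122, -0.584, -0.802], [0.146, 0.789, -0.597]], 't': [-0.426, 0.278, 0.654]}
{'clock': 0.1, 'joint_pos': [1.118, 0.314, 0.045, 1.304, -0.0, 1.431], 'qvel': [0.001, -0.002, 0.002, 0.001, -0.001, -0.001], 'tau': [0.002, -48.172, 29.924, 0.013, -0.0, -0.0], 'tcp_pos': [0.177, 0.547, 0.205], 'orientation': [-0.0, 0.156, 0.988, -0.001], 'wrist_force': [-0.206, -0.081, -0.206], 'ft_torque': [0.009, 0.032, 0.007], 'grip_force': 0.0, 'finger_gap': 0.086} 0.0187
```

View pics/top0.png

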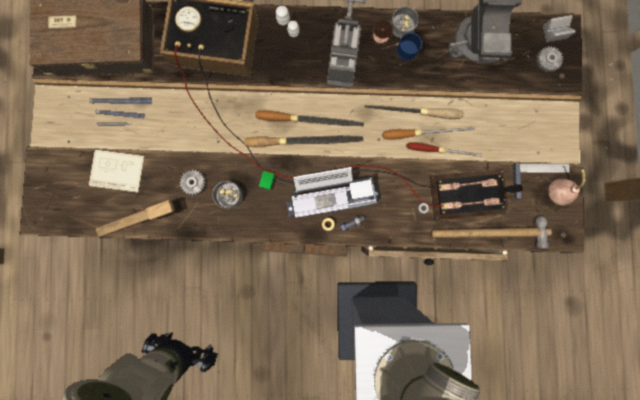

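View pics/side0.png

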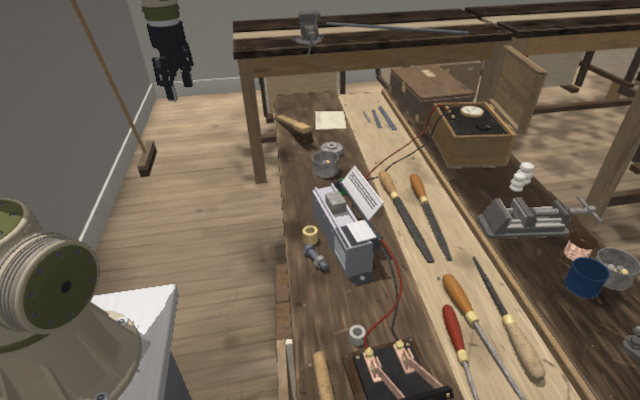

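The top view shows the box at about (335,195), with the white cover at (362,190) on the right and the wing at (322,180) above it. So box +x is roughly world -y. The grey block at about (325,201) on the ledge, between the rails, fits the description; the green block at (267,180) is the decoy. Next is an enlarged crop and depth measurements.

```bash
cat > h.py <<'E'
from workcell import env, eyes
import numpy as np
def cloud(n,d):
    c=eyes.calibration(n); v,u=np.mgrid[:d.shape[0],:d.shape[1]]
    P=np.stack([(u-c["cx"])/c["fx"]*d,(v-c["cy"])/c["fy"]*d,d],-1)
    return (P-np.array(c["t"]))@np.array(c["R"])
E
python3 - <<'E'
from h import *
import cv2
z=np.load("top0.npz"); W=cloud("top",z["d"]); p=z["p"]
a=cv2.resize(p[155:240,275:395,::-1],None,fx=6,fy=6,interpolation=cv2.INTER_CUBIC); cv2.imwrite("pics/crop0.png",a)
for r in range(166,220,3): print(r,[ (int(1000*W[r,c,2])) for c in range(284,386,4)])
for uv in [(325,201),(362,190),(322,180),(291,207),(376,198)]: print(uv,W[uv[1],uv[0]].round(3))
E
```

```text
166 [0, 1, -1, 4, 2, 1, 0, 0, 4, -1, 2, -4, 1, 4, -4, 0, 2, 4, 5, 3, 6, 5, 4, 9, 2, -3]
169 [0, 2, 2, 3, -1, 4, 0, 5, 2, 3, 0, 1, 4, 126, 129, 128, 123, 2, 3, 4, 5, 5, -5, -1, -2, 1]
172 [4, 0, 0, 2, 3, 2, 2, 4, -1, 126, 133, 131, 125, 122, 120, 116, 117, 1, 0, 1, 0, 3, 0, 2, -4, 2]
175 [3, -1, 0, 1, 1, 127, 128, 127, 125, 124, 119, 1240, 115, 117, 116, 116, 112, 5, 0, 1, 2, -1, 0, -2, -1, 2]
178 [2, 0, 0, 124, 126, 127, 119, 118, 121, 115, 111, 109, 1240, 108, 101, 101, 101, 0, -4, 1, 94, 96, 94, -1, 0, 1]
181 [1, 5, 3, 117, 117, 113, 110, 110, 109, 108, 102, 101, 106, 98, 100, 95, 90, 90, 95, 88, 82, 90, 89, -4, 0, 4]
184 [-1, -3, 0, 112, 109, 107, 100, 100, 103, 96, 94, 95, 91, 92, 89, 91, -1, 92, 90, 85, 92, 95, 81, 1, 0, -1]
187 [1, 2, 0, 100, 103, 99, 95, 94, 90, 90, 90, 2, 1, 0, 2, 74, 71, 88, 89, 90, 92, 87, 83, 0, 0, 0]
190 [0, -1, 1, 94, 89, 91, 91, 0, -2, 0, 2, 77, 74, 82, 85, 83, 3, 89, 92, 87, 87, 90, 92, 5, 1, 0]
193 [-2, 1, -1, 2, -1, 5, 76, 76, 78, 86, 84, 83, 75, 75, 75, 71, 4, 95, 90, 88, 93, 93, 88, 13, 1, -1]
196 [0, 3, 75, 78, 1240, 86, 81, 81, 104, 104, 102, 101
[... 207 characters left out ...]
106, 106, 76, 77, 76, 7, 7, 89, 85, 82, 3, 71, 79, 0, 0]
205 [1, 5, 1, 77, 72, 74, 73, 72, 97, 103, 104, 105, 104, 77, 83, 83, 80, 75, 73, 1240, 6, -3, 2, -2, -6, -1]
208 [3, 2, 6, 72, 73, 73, 77, 74, 77, 83, 81, 87, 78, 75, 74, 62, 2, 1, 2, -1, -3, 2, 2, -2, -2, 1]
211 [-4, 6, 3, 72, 75, 83, 83, 84, 79, 73, 75, 50, 1, 2, -4, -1, -3, 2, -2, 6, 1, 0, 2, 1, 0, -4]
214 [0, 7, 6, 83, 76, 76, 77, 24, 0, 0, -1, 0, 3, 1, 0, -2, 1, 1, -1, 0, 2, 0, 2, 1, 0, 0]
217 [2, -1, -4, -1, 1, 0, 0, 5, 2, 5, 0, 5, 4, 2, 3, -4, 1, 0, 16, 20, 0, 3, 0, 1, 0, -1]
(325, 201) [0.495 0.24  0.104]
(362, 190) [0.523 0.141 0.09 ]
(322, 180) [0.549 0.247 0.112]
(291, 207) [0.485 0.335 0.009]
(376, 198) [0.507 0.094 0.002]
```

View pics/crop0.png

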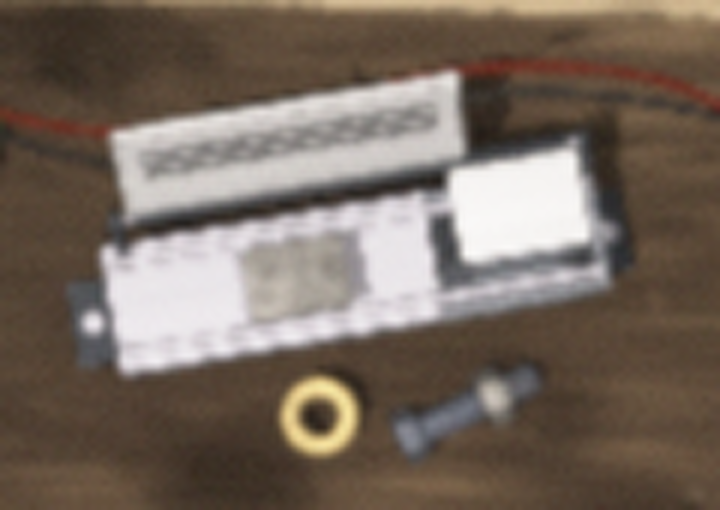

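The crop confirms the target: the grey block at crop (302,275), full image (325,201). Its top is at about 104 mm, and 75 + 28 = 103 mm expected. I'll fit the box pose from known corners.

```bash
python3 - <<'E'
from h import *
import cv2
from scipy.optimize import least_squares
c=eyes.calibration("top")
B=np.array([(-130,70,126),(20,70,126),(12,38,89),(69,38,89),(69,-6,89),(12,-6,89),(-145,-28,75),(-145,28,75),(75,-28,83)])/1000.
U=np.array([(110,132),(460,72),(447,172),(578,150),(592,240),(463,263),(122,376),(103,248),(610,288)])/6+[274.6,154.6]
def w(q,B): a=q[2]; return np.c_[q[0]+B[:,0]*np.cos(a)-B[:,1]*np.sin(a),q[1]+B[:,0]*np.sin(a)+B[:,1]*np.cos(a),B[:,2]]
def proj(X): P=X@np.array(c["R"]).T+np.array(c["t"]); return np.c_[c["fx"]*P[:,0]/P[:,2]+c["cx"],c["fy"]*P[:,1]/P[:,2]+c["cy"]]
r=least_squares(lambda q:(proj(w(q,B))-U).ravel(),[.5,.19,-1.4],loss="soft_l1")
q=r.x; print("box",q.round(4),np.degrees(q[2])); print((proj(w(q,B))-U).round(1).tolist())
z=np.load("top0.npz"); W=cloud("top",z["d"])
m=np.zeros(W.shape[:2],bool); m[190:212,310:342]=1
for img in [0]:
    M=m&(W[...,2]>.096)&(W[...,2]<.115); P=W[M]
    a=q[2]; d=P[:,:2]-q[:2]; L=np.c_[d@[np.cos(a),np.sin(a)],d@[-np.sin(a),np.cos(a)]]
    print("block",L.min(0),L.max(0),np.median(P[:,2]), cv2.minAreaRect((L*1000).astype(np.float32)))
np.save("box.npy",q)
for n,x in dict(bl=(-.07,.0,.1),start=(-.1,.033,.086)).items(): print(n,w(q,np.array([x])))
s=env.get_state(); print(s["tcp_pos"])
E
```

```text
box [ 0.5053  0.1812 -1.4243] -81.6072987799243
[[0.5, 0.8], [-0.2, 1.4], [0.0, -1.1], [-0.6, -1.0], [-0.1, 0.4], [0.2, 0.0], [-0.0, -0.8], [-0.2, -0.1], [0.3, 0.3]]
block [-0.08487949 -0.01630569] [-0.0401279   0.01588738] 0.10374161108252096 ((-62.566253662109375, -0.15488433837890625), (45.01383972167969, 31.697803497314453), 1.2649545669555664)
bl [[0.49505022 0.25045478 0.1       ]]
start [[0.52331811 0.28495009 0.086     ]]
[0.17671194 0.54662375 0.20458502]
```

The fit is good: residuals are about 1 px and the block measures 45 x 31.7 mm, at box x = -62.5 mm and y = 0. Box +x points at -81.6° in world, so the tool turn is -63.65° (-0.354). I'll go above the start point, box (-105, 33) = world (0.5226, 0.290), in two calls.

```bash
python3 -m jog '[0.86,-0.64,0,0,0,-0.354,0.22, 0.86,-0.64,0,0,0,-0.354,0.22, 0.86,-0.64,0,0,0,-0.354,0.22, 0.86,-0.64,0,0,0,-0.354,0.22, 0.86,-0.64,0,0,0,-0.354,0.22, 0.86,-0.64,0,0,0,-0.354,0.22, 0.86,-0.64,0,0,0,-0.354,0.22, 0.86,-0.64,0,0,0,-0.354,0.22, 0.86,-0.64,0,0,0,-0.354,0.22, 0.86,-0.64,0,0,0,-0.354,0.22]'; python3 -m jog '[0.87,-0.645,0,0,0,0,0.22, 0.87,-0.645,0,0,0,0,0.22, 0.87,-0.645,0,0,0,0,0.22, 0.87,-0.645,0,0,0,0,0.22, 0.87,-0.645,0,0,0,0,0.22, 0.87,-0.645,0,0,0,0,0.22, 0.87,-0.645,0,0,0,0,0.22, 0.87,-0.645,0,0,0,0,0.22]'
cat >> h.py <<'E'
q=np.load("box.npy")
ax=np.array([np.cos(q[2]),np.sin(q[2])]); ay=np.array([-ax[1],ax[0]])
def tobox(X): d=X[...,:2]-q[:2]; return np.stack([d@ax,d@ay,X[...,2]],-1)
def rep():
    s=env.get_state(); o=s["orientation"]
    from scipy.spatial.transform import Rotation as R
    r=R.from_quat(np.roll(o,-1)).as_matrix(); print("t",s["clock"],"tcp",np.round(s["tcp_pos"],4),"box mm",(1000*tobox(np.array(s["tcp_pos"]))).round(1),"tool y",np.degrees(np.arctan2(r[1,1],r[0,1])).round(2),"tilt",r[:,2].round(3),"gap",s["finger_gap"],"F",np.round(s["wrist_force"],1))
E
python3 - <<'E'
from h import *
import cv2
rep()
for n in ("side","wrist"):
    p,d=eyes.read_camera(n); np.savez(f"{n}1.npz",p=p,d=d)
    a=p[90:290,230:470] if n=="side" else p
    cv2.imwrite(f"pics/{n}1.png",cv2.resize(a[:,:,::-1],(720,600 if n=="side" else 450),interpolation=cv2.INTER_CUBIC))
E
```

```text
clock: 0.93
tcp_pos: [0.349, 0.4187, 0.2049]
orientation: [-0.0, 0.655, 0.756, -0.001]
wrist_force: [0.1, -0.2, 0.1]
finger_gap: 0.0521
grip_force: 0.0
clock: 1.6
tcp_pos: [0.5226, 0.2898, 0.2048]
orientation: [-0.001, 0.653, 0.757, -0.001]
wrist_force: [-0.7, 0.2, -0.1]
finger_gap: 0.0516
grip_force: 0.0
t 1.6 tcp [0.5226 0.2898 0.2048] box mm [-104.9   33.   204.8] tool y 8.4 tilt [-0.002 -0.    -1.   ] gap 0.051600553254079216 F [-0.7  0.2 -0.1]
```

View pics/side1.png

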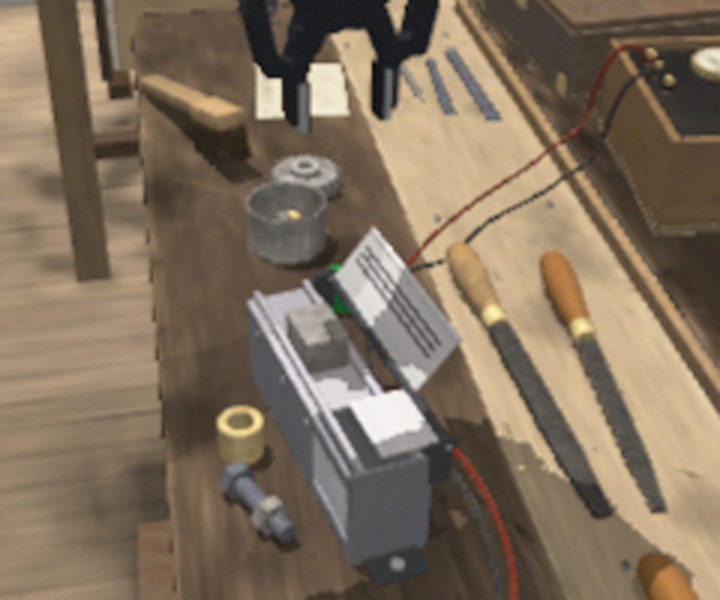

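View pics/wrist1.png

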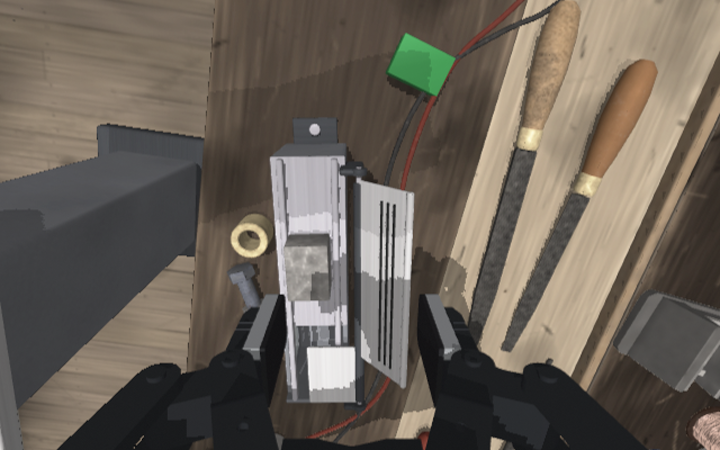

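```bash
python3 - <<'E'
from h import *
z=np.load("side1.npz"); L=1000*tobox(cloud("side",z["d"]))
def sel(x,y,zz): 
    m=(L[...,0]>x[0])&(L[...,0]<x[1])&(L[...,1]>y[0])&(L[...,1]<y[1])&(L[...,2]>zz[0])&(L[...,2]<zz[1])&(z["d"]>0); return L[m]
for nm,y in (("push",(-25,20)),("press",(45,95))):
    P=sel((-140,-70),y,(160,235))
    for h in range(170,235,5):
        Q=P[abs(P[:,2]-h)<2.5]
        if len(Q): print(nm,h,len(Q),Q.min(0).round(),Q.max(0).round())
P=sel((-90,-30),(-20,20),(96,112)); print("block",P.min(0),P.max(0),np.median(P,0),len(P))
E
```

```text
block [-81.21233027 -17.72333185  96.30353313] [-33.90152471  15.16602822 104.42240624] [-53.37918733  -2.70298856 102.37980816] 233
```

The side crop shows the fingers hanging with tips at about crop (304,133) and (383,118). The block is still on the ledge at (318,335) and the flap is shut. The wrist view agrees: block at (307,268), wing on its right. Next I'll check how far the tips stand back from the TCP at this opening.

```bash
python3 - <<'E'
from h import *
c=eyes.calibration("side"); s=env.get_state(); T=np.array(s["tcp_pos"])
z=np.load("side1.npz")
for off in (0,5,10):
  for dy in (-40,-26,26,40):
    for dx in (-11,11):
      X=T+[*(ax*dx/1000+ay*dy/1000),off/1000]; P=np.array(c["R"])@X+c["t"]; print(off,dy,dx,((c["fx"]*P[0]/P[2]+c["cx"]-230)*3).round(),((c["fy"]*P[1]/P[2]+c["cy"]-90)*3).round(),P[2].round(3),end=" | ")
  print()
print(z["d"][128:136,322:338].round(2))
E
```

```text
0 -40 -11 279.0 158.0 0.835 | 0 -40 11 289.0 173.0 0.818 | 0 -26 -11 298.0 155.0 0.839 | 0 -26 11 308.0 169.0 0.822 | 0 26 -11 366.0 142.0 0.852 | 0 26 11 378.0 156.0 0.835 | 0 40 -11 384.0 139.0 0.856 | 0 40 11 396.0 153.0 0.839 | 
5 -40 -11 279.0 152.0 0.832 | 5 -40 11 289.0 166.0 0.815 | 5 -26 -11 297.0 148.0 0.836 | 5 -26 11 308.0 163.0 0.819 | 5 26 -11 366.0 136.0 0.849 | 5 26 11 378.0 150.0 0.833 | 5 40 -11 384.0 133.0 0.853 | 5 40 11 397.0 147.0 0.836 | 
10 -40 -11 278.0 145.0 0.829 | 10 -40 11 289.0 160.0 0.812 | 10 -26 -11 297.0 142.0 0.833 | 10 -26 11 308.0 156.0 0.816 | 10 26 -11 366.0 130.0 0.846 | 10 26 11 378.0 144.0 0.83 | 10 40 -11 385.0 127.0 0.85 | 10 40 11 397.0 140.0 0.833 | 
[[1.34 1.34 1.34 0.8  0.79 0.79 0.8  0.8  0.79 0.79 0.8  0.79 1.34 1.34
  1.34 1.34]
 [1.34 1.34 1.34 1.34 0.8  0.8  0.8  0.8  0.8  0.79 0.8  0.8  1.33 1.34
  1.34 1.34]
 [1.33 1.33 1.33 1.33 1.33 0.8  0.8  0.8  0.79 0.8  0.8  0.8  1.33 1.33
  1.33 1.33]
 [1.33 1.33 1.33 1.32 1.33 0.8  0.8  0.8  0.8  0.8  0.8  0.8  1.32 1.32
  1.32 1.33]
 [1.32 1.32 1.32 1.32 1.32 1.33 0.81 0.81 0.8  0.8  0.8  0.8  1.32 1.32
  1.32 1.32]
 [1.32 1.32 1.32 1.31 1.31 1.31 1.31 0.81 0.8  0.8  0.8  0.8  1.31 1.31
  1.31 1.31]
 [1.31 1.31 1.31 1.31 1.31 1.31 1.31 1.31 0.8  1.31 1.31 1.31 1.31 1.31
  1.3  1.31]
 [1.3  1.3  1.3  1.3  1.3  1.3  0.   1.3  1.3  1.3  1.31 1.3  1.3  1.3
  1.3  1.3 ]]
```

```bash
python3 - <<'E'
from h import *
z=np.load("side1.npz"); L=1000*tobox(cloud("side",z["d"])); d=z["d"]
print(L[118:134:2,333].round(0).tolist())
print(L[108:130:2,359].round(0).tolist())
m=(d>.6)&(d<.9); m[:90]=0; m[140:]=0; m[:,:300]=0; m[:,400:]=0
P=L[m]
for h in range(200,300,6):
    Q=P[abs(P[:,2]-h)<3]
    for nm,k in(("push",Q[Q[:,1]<33]),("press",Q[Q[:,1]>33])):
        if len(k)>3: print(h,nm,len(k),k.min(0).round(),k.max(0).round())
E
```

```text
[[-93.0, 7.0, 270.0], [-93.0, 6.0, 266.0], [-93.0, 6.0, 261.0], [-93.0, 6.0, 257.0], [-93.0, 6.0, 253.0], [-91.0, 6.0, 249.0], [-93.0, 6.0, 244.0], [-91.0, 6.0, 240.0]]
[[-92.0, 61.0, 283.0], [-90.0, 60.0, 279.0], [-96.0, 63.0, 272.0], [-92.0, 62.0, 269.0], [-92.0, 62.0, 265.0], [-91.0, 61.0, 261.0], [-92.0, 62.0, 256.0], [-94.0, 63.0, 251.0], [-95.0, 63.0, 246.0], [-96.0, 64.0, 241.0], [-94.0, 63.0, 238.0]]
236 push 8 [-106.    0.  234.] [-93.   6. 238.]
236 press 13 [-112.   58.  233.] [-92.  65. 238.]
242 push 20 [-106.   -6.  240.] [-91.   7. 245.]
242 press 24 [-112.   58.  239.] [-91.  72. 245.]
248 push 26 [-112.   -8.  245.] [-91.   7. 250.]
248 press 24 [-112.   59.  245.] [-93.  71. 251.]
254 push 29 [-112.   -8.  251.] [-90.   7. 257.]
254 press 22 [-112.   59.  251.] [-92.  72. 257.]
260 push 27 [-112.   -8.  257.] [-91.   7. 262.]
260 press 27 [-111.   58.  257.] [-91.  73. 263.]
266 push 25 [-110.   -7.  263.] [-90.   7. 269.]
266 press 28 [-113.   59.  263.] [-91.  72. 269.]
272 push 22 [-109.   -7.  269.] [-91.   7. 275.]
272 press 28 [-116.   59.  269.] [-91.  73. 275.]
278 push 27 [-100.  -22.  275.] [-88.   7. 281.]
278 press 36 [-117.   60.  276.] [-88.  85. 281.]
284 push 69 [-117.  -25.  281.] [-90.   8. 287.]
284 press 54 [-115.   57.  281.] [-90.  91. 287.]
290 push 62 [-114.  -26.  287.] [-90.   8. 293.]
290 press 65 [-116.   56.  287.] [-91.  92. 293.]
296 push 50 [-117.  -28.  293.] [-86.  13. 299.]
296 press 54 [-116.   53.  293.] [-86.  93. 299.]
```

```bash
python3 - <<'E'
from h import *
z=np.load("wrist1.npz"); d=z["d"]; c=eyes.calibration("wrist"); T=np.array(c["tool_from_camera"])
v,u=np.mgrid[:400,:640]; P=np.stack([(u-c["cx"])/c["fx"]*d,(v-c["cy"])/c["fy"]*d,d],-1)@T[:3,:3].T+T[:3,3]; P*=1000
m=(d>0)&(P[...,2]<20)&(P[...,2]>-60)
for sgn in(-1,1):
    Q=P[m&(P[...,1]*sgn>0)&(abs(P[...,1])<50)&(abs(P[...,0])<15)]
    print(sgn,len(Q)); 
    for h in range(-60,20,5):
        k=Q[(Q[:,2]>=h)&(Q[:,2]<h+5)]
        if len(k)>2: print(h,len(k),k.min(0).round(),k.max(0).round())
print(T.round(3).tolist())
# box check: tool->world of the ledge/block seen by wrist
from scipy.spatial.transform import Rotation as R
s=env.get_state(); Rt=R.from_quat(np.roll(s["orientation"],-1)).as_matrix(); W=(P/1000)@Rt.T+s["tcp_pos"]; L=1000*tobox(W)
for uv in [(272,250),(272,180),(340,245),(295,330)]: print(uv,L[uv[1],uv[0]].round(1))
b=(L[...,2]>98)&(L[...,2]<110)&(abs(L[...,1])<25)&(L[...,0]<-20)&(L[...,0]>-130); print("block",np.percentile(L[b],[1,50,99],axis=0).round(1),b.sum())
E
```

```text
-1 1863
-60 432 [-11. -39. -60.] [ 12. -25. -55.]
-55 368 [-11. -39. -55.] [ 12. -25. -50.]
-50 342 [-11. -39. -50.] [ 12. -25. -45.]
-45 314 [-11. -39. -45.] [ 12. -25. -40.]
-40 261 [-11. -39. -40.] [ 12. -25. -35.]
-35 130 [-11. -32. -35.] [ 12. -25. -30.]
-30 16 [ -2. -26. -30.] [  8. -25. -28.]
1 1854
-60 416 [-10.  26. -60.] [ 12.  40. -55.]
-55 376 [-11.  26. -55.] [ 12.  40. -50.]
-50 349 [-11.  26. -50.] [ 12.  40. -45.]
-45 304 [-10.  26. -45.] [ 12.  40. -40.]
-40 256 [-10.  26. -40.] [ 12.  39. -35.]
-35 138 [-10.  26. -35.] [ 12.  33. -30.]
-30 15 [ -2.  27. -30.] [  8.  27. -28.]
[[0.0, -0.945, -0.328, 0.085], [1.0, 0.0, 0.001, 0.0], [-0.0, -0.328, 0.945, -0.168], [0.0, 0.0, 0.0, 1.0]]
(272, 250) [-54.5  -1.  103.5]
(272, 180) [-107.4   -2.2   75.1]
(340, 245) [-62.7  55.3 110.4]
(295, 330) [37.8 16.4 89.4]
block [[-83.2 -16.   99.4]
 [-62.5  -0.2 102.8]
 [-39.   15.6 104.3]] 1927
```

Both the side and wrist cameras put the fingertips about 29 mm behind the nominal TCP at this opening, at box y = 0 ± 7 and 66 ± 7, which is right across the box. I'll descend gently and let contact with the wing edge (z ≈ 126) confirm it.

```bash
python3 -m jog '[0,0,-0.15,0,0,0,0.22, 0,0,-0.3,0,0,0,0.22, 0,0,-0.40,0,0,0,0.22, 0,0,-0.42,0,0,0,0.22, 0,0,-0.42,0,0,0,0.22]'; python3 -m jog '[0,0,-0.02,0,0,0,0.22, 0,0,-0.04,0,0,0,0.22, 0,0,-0.05,0,0,0,0.22, 0,0,-0.05,0,0,0,0.22]';  python3 -m jog '[0,0,-0.02,0,0,0,0.22, 0,0,-0.04,0,0,0,0.22, 0,0,-0.05,0,0,0,0.22, 0,0,-0.05,0,0,0,0.22]'; python3 -m jog '[0,0,-0.02,0,0,0,0.22, 0,0,-0.04,0,0,0,0.22, 0,0,-0.05,0,0,0,0.22, 0,0,-0.05,0,0,0,0.22]'
```

```text
clock: 2.12
tcp_pos: [0.5205, 0.2908, 0.1202]
orientation: [-0.001, 0.653, 0.758, -0.001]
wrist_force: [0.2, -0.2, 0.4]
finger_gap: 0.052
grip_force: 0.0
clock: 2.45
tcp_pos: [0.5232, 0.2904, 0.112]
orientation: [0.0, 0.654, 0.757, 0.001]
wrist_force: [0.9, -0.4, 0.1]
finger_gap: 0.0521
grip_force: 0.0
clock: 2.78
tcp_pos: [0.5225, 0.2899, 0.1007]
orientation: [-0.0, 0.654, 0.757, -0.001]
wrist_force: [-0.1, 0.5, -0.1]
finger_gap: 0.0519
grip_force: 0.0
clock: 3.12
tcp_pos: [0.5227, 0.29, 0.0909]
orientation: [-0.0, 0.654, 0.757, -0.0]
wrist_force: [-1.2, -0.5, 0.3]
finger_gap: 0.0518
grip_force: 0.6
```

```bash
python3 -m jog '[0,0,-0.02,0,0,0,0.22, 0,0,-0.04,0,0,0,0.22, 0,0,-0.05,0,0,0,0.22, 0,0,-0.05,0,0,0,0.22]'; python3 - <<'E'
from h import *
import cv2
rep()
p,d=eyes.read_camera("side"); np.savez("side2.npz",p=p,d=d)
cv2.imwrite("pics/side2.png",cv2.resize(p[140:290,290:450,::-1],(640,600),interpolation=cv2.INTER_CUBIC))
E
```

```text
clock: 3.45
tcp_pos: [0.5228, 0.2901, 0.0809]
orientation: [-0.0, 0.654, 0.757, -0.0]
wrist_force: [-0.2, -0.3, 1.6]
finger_gap: 0.0521
grip_force: 0.9
t 3.45 tcp [0.5228 0.2901 0.0809] box mm [-105.2   33.2   80.9] tool y 8.36 tilt [-0. -0. -1.] gap 0.05205088081831048 F [-0.2 -0.3  1.6]
```

View pics/side2.png

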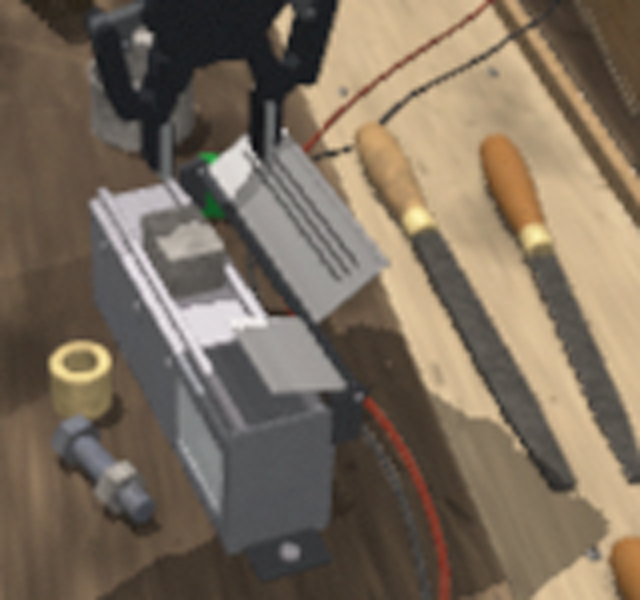

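The press finger rests on the wing at (265,145) and the cover at (290,355) is starting to tip. The push finger at (163,165) stands behind the block (185,250) on the ledge. The contact height agrees with the 29 mm setback, so the next step is down to TCP z = 0.058 (tips at about 87 mm).

```bash
python3 -m jog '[0,0,-0.02,0,0,0,0.22, 0,0,-0.04,0,0,0,0.22, 0,0,-0.06,0,0,0,0.22, 0,0,-0.075,0,0,0,0.22, 0,0,-0.075,0,0,0,0.22]';  python3 -m jog '[0,0,-0.02,0,0,0,0.22, 0,0,-0.04,0,0,0,0.22, 0,0,-0.04,0,0,0,0.22, 0,0,-0.04,0,0,0,0.22]'; cat > look.py <<'E'
from h import *
import sys
rep()
for n in ("side","top"):
    p,d=eyes.read_camera(n); np.savez(f"{n}_{sys.argv[1]}.npz",p=p,d=d); L=1000*tobox(cloud(n,d))
    def sel(x,y,z): return L[(d>0)&(L[...,0]>x[0])&(L[...,0]<x[1])&(L[...,1]>y[0])&(L[...,1]<y[1])&(L[...,2]>z[0])&(L[...,2]<z[1])]
    C=sel((20,60),(0,34),(84,140)); 
    if len(C)>20: k=np.polyfit(C[:,1],C[:,2],1); print(n,"flap by cover",np.arctan(-k[0]).round(3),len(C),"top z",np.percentile(C[:,2],98).round())
    Wg=sel((-60,12),(46,95),(70,135))
    if len(Wg)>20: k=np.polyfit(Wg[:,1],Wg[:,2],1); print(n,"flap by wing",(np.radians(50)-np.arctan(k[0])).round(3),len(Wg))
    B=sel((-90,40),(-14,14),(97,110)); 
    if len(B)>9: print(n,"block top",np.percentile(B,[2,50,98],axis=0).round().tolist(),len(B))
    F=sel((-118,-20),(-12,12),(78,100)); 
E
python3 look.py a
```

```text
clock: 3.92
tcp_pos: [0.5232, 0.2902, 0.0659]
orientation: [0.0, 0.654, 0.757, 0.0]
wrist_force: [1.8, 0.0, 2.9]
finger_gap: 0.0521
grip_force: 1.5
clock: 4.25
tcp_pos: [0.5238, 0.2903, 0.0585]
orientation: [0.0, 0.654, 0.757, 0.001]
wrist_force: [3.9, -0.3, 4.1]
finger_gap: 0.0519
grip_force: 2.2
t 4.25 tcp [0.5238 0.2903 0.0585] box mm [-105.2   34.2   58.5] tool y 8.35 tilt [ 0.001  0.    -1.   ] gap 0.0519328237962488 F [ 3.9 -0.3  4.1]
side flap by cover 0.886 57 top z 125.0
side flap by wing 0.932 406
side block top [[-80.0, -13.0, 99.0], [-55.0, 0.0, 102.0], [-35.0, 14.0, 105.0]] 183
top flap by cover 0.91 114 top z 126.0
top flap by wing 0.924 295
```

The flap is at about 0.92 rad, the block is still on the ledge and the press takes about 4 N. Now I push 50 mm along box +x (0.146, -0.989) in slow rows, about 1 mm lower.

```bash
python3 -m jog '[0,-0.025,-0.006,0,0,0,0.22, 0.003,-0.05,-0.006,0,0,0,0.22, 0.006,-0.075,-0.006,0,0,0,0.22, 0.01,-0.1,-0.006,0,0,0,0.22, 0.014,-0.125,-0.006,0,0,0,0.22, 0.017,-0.15,-0.006,0,0,0,0.22, 0.021,-0.175,-0.006,0,0,0,0.22, 0.024,-0.2,-0.006,0,0,0,0.22, 0.028,-0.225,-0.006,0,0,0,0.22, 0.032,-0.247,-0.006,0,0,0,0.22, 0.032,-0.247,-0.006,0,0,0,0.22]'; python3 look.py b
```

```text
clock: 5.27
tcp_pos: [0.5285, 0.2408, 0.0572]
orientation: [-0.001, 0.654, 0.757, 0.0]
wrist_force: [0.7, 3.3, 5.2]
finger_gap: 0.0518
grip_force: 2.6
t 5.2667 tcp [0.5285 0.2408 0.0572] box mm [-55.5  31.7  57.2] tool y 8.36 tilt [-0.001  0.002 -1.   ] gap 0.05178828445956634 F [0.7 3.3 5.2]
side flap by cover 0.947 40 top z 126.0
side flap by wing 1.13 514
side block top [[-50.0, -13.0, 98.0], [-21.0, -1.0, 103.0], [2.0, 13.0, 108.0]] 229
top flap by cover 1.021 28 top z 129.0
```

The flap is open at about 1.0 and the block centre is at about x = -21. I'll push the last 25 mm.

```bash
python3 -m jog '[0.006,-0.025,0,0,0,0,0.22, 0.01,-0.05,0,0,0,0,0.22, 0.014,-0.075,0,0,0,0,0.22, 0.018,-0.1,0,0,0,0,0.22, 0.022,-0.124,0,0,0,0,0.22, 0.022,-0.124,0,0,0,0,0.22, 0.022,-0.124,0,0,0,0,0.22]'; python3 look.py c
```

```text
clock: 5.95
tcp_pos: [0.5331, 0.2161, 0.0573]
orientation: [-0.001, 0.654, 0.757, 0.0]
wrist_force: [0.3, 3.8, 5.8]
finger_gap: 0.052
grip_force: 2.5
t 5.95 tcp [0.5331 0.2161 0.0573] box mm [-30.5  32.6  57.3] tool y 8.37 tilt [-0.001  0.001 -1.   ] gap 0.052042601960065514 F [0.3 3.8 5.8]
side flap by cover -0.699 103 top z 127.0
side flap by wing 1.081 477
side block top [[-28.0, -13.0, 98.0], [6.0, -0.0, 103.0], [22.0, 13.0, 109.0]] 209
```

```bash
python3 -m jog '[0.002,-0.015,0,0,0,0,0.22, 0.004,-0.03,0,0,0,0,0.22, 0.004,-0.03,0,0,0,0,0.22, 0.004,-0.03,0,0,0,0,0.22]'; python3 look.py d; python3 - <<'E'
import numpy as np,cv2
p=np.load("side_d.npz")["p"]; cv2.imwrite("pics/side3.png",cv2.resize(p[140:290,290:450,::-1],(640,600),interpolation=cv2.INTER_CUBIC))
E
```

```text
clock: 6.38
tcp_pos: [0.534, 0.2095, 0.057]
orientation: [-0.0, 0.654, 0.757, -0.0]
wrist_force: [-0.3, 2.6, 4.2]
finger_gap: 0.0521
grip_force: 2.5
t 6.3833 tcp [0.534  0.2095 0.057 ] box mm [-23.8  32.6  57. ] tool y 8.34 tilt [-0.001 -0.    -1.   ] gap 0.05209708902280071 F [-0.3  2.6  4.2]
side flap by cover 0.95 36 top z 126.0
side flap by wing 1.004 462
side block top [[-27.0, -8.0, 98.0], [-16.0, -2.0, 103.0], [-11.0, 5.0, 110.0]] 43
```

View pics/side3.png

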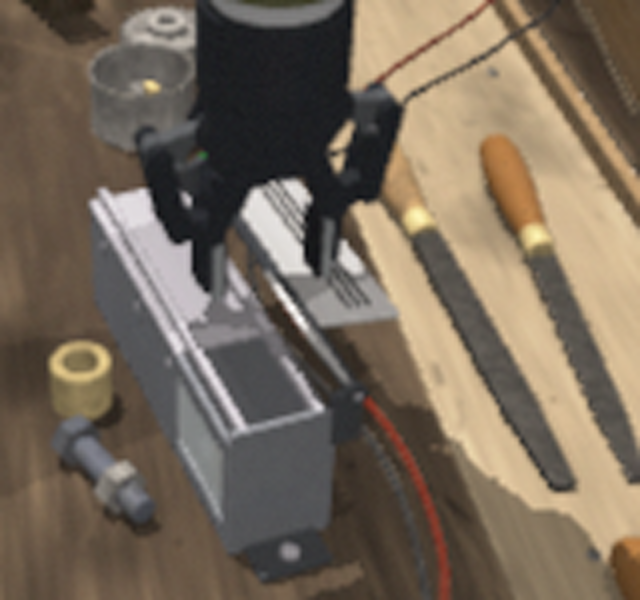

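The block is gone from the ledge and has dropped into the mouth (265,375). The cover stands open at about 1.0 and the bystanders are untouched. Now I raise straight up and let the flap close.

```bash
python3 -m jog '[0,0,0.05,0,0,0,0.22, 0,0,0.1,0,0,0,0.22, 0,0,0.15,0,0,0,0.22, 0,0,0.2,0,0,0,0.22, 0,0,0.28,0,0,0,0.22, 0,0,0.4,0,0,0,0.22, 0,0,0.55,0,0,0,0.22, 0,0,0.7,0,0,0,0.22, 0,0,0.7,0,0,0,0.22, 0,0,0.7,0,0,0,0.22, 0,0,0.7,0,0,0,0.22, 0,0,0.7,0,0,0,0.22]'; python3 look.py e; python3 - <<'E'
import numpy as np,cv2
p=np.load("side_e.npz")["p"]; cv2.imwrite("pics/side4.png",cv2.resize(p[140:290,290:450,::-1],(640,600),interpolation=cv2.INTER_CUBIC))
E
```

```text
clock: 7.48
tcp_pos: [0.5337, 0.2096, 0.1961]
orientation: [-0.001, 0.654, 0.757, -0.001]
wrist_force: [0.2, -0.6, 0.2]
finger_gap: 0.0523
grip_force: 0.0
t 7.4833 tcp [0.5337 0.2096 0.1961] box mm [-23.9  32.3 196.1] tool y 8.35 tilt [-0.002 -0.001 -1.   ] gap 0.05225281970732223 F [ 0.2 -0.6  0.2]
side flap by cover -0.0 220 top z 91.0
side flap by wing -0.005 415
```

View pics/side4.png

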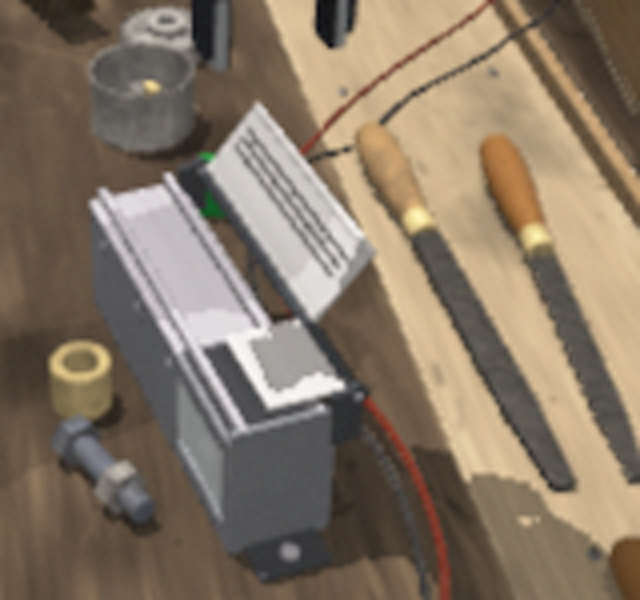

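The flap is shut (0.00 rad by both cover and wing), the ledge is empty and the fingers are clear. I'll do one depth check that nothing in the mouth stands high, then hand in.

```bash
python3 - <<'E'
from h import *
for n in("top","side"):
    d=np.load(f"{n}_e.npz")["d"]; L=1000*tobox(cloud(n,d)); m=(d>0)&(L[...,0]>4)&(L[...,0]<66)&(L[...,1]>-17)&(L[...,1]<-8)&(L[...,2]<80); print(n,np.percentile(L[m][:,2],[5,50,95]).round() if m.any() else None,m.sum())
print(env.hand_in())
E
```

```text
top None 0
side None 0
the job is handed in; nothing more can be done
None
```

The job is handed in: the block was pushed off the ledge into the mouth without being lifted and the flap closed by itself (0.00 rad). The bystanders looked untouched, but I never saw the block inside the box because the last depth check gave no readings there, and the hand-in returned no verdict.

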